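# Reset the machine under its push-latch cover

## Robot

A 7-joint arm with a two-finger parallel gripper is mounted at the origin on the work surface. World frame = base frame: x ahead of the robot, y to its left, z up, the work surface at z = 0. Lengths are in m, angles in rad, forces in N, time in s.
With the tool pointing down it reaches from about 0.425 to 0.825 m from the base axis. Payload 3.6 kg.
Tool frame: the origin (TCP) lies midway between the tips of the shut fingers; the grasp point (between the pads) lies env.hold_point_z behind it (env.hold_point_z is the distance from the TCP to the grasp point, in m); z points along the fingers, y is the line along which they close (so a half turn about z gives the same grasp; the last joint's range is limited). The gripper opens to 93 mm and grips with 3 to 60 N. Pads are 15 mm wide; open, the fingers measure 128 mm over their backs; the gripper's body (75 mm by 188 mm) begins 65 mm behind the grasp point.
Start: joints at [-1.24, 0.615, -0.013, 1.423, 0.008, 1.103, -0.04], TCP at [0.228, 0.609, 0.194] pointing down, gripper open.
Joint ranges: [-3.12, 3.12], [-0.3, 2.06], [-1.34, 1.32], [0.26, 2.42], [-1.36, 4.5], [0.01, 1.98], [-2.84, 2.84]. Speed limits (rad/s): [2.79, 2.79, 3.14, 3.14, 3.14, 3.14, 3.14].

## Interface

Orientations are given as a rotation vector (axis times angle).
In Python, from rig import env gives the robot as it stands. Calls block until the motion is done:
- env.reach(position, orientation): joint-space move of the TCP to a pose.
- env.move_straight(position, max_speed=0.15, ori=None): straight line of the TCP; ori=None keeps the orientation; max_speed is the mean speed in m/s.
- env.movej(angles): joint-space move.
- env.set_gripper(opening, grasp_force=None): opening from 0.0 (shut) to 1.0 (fully open); grasp_force is the grip in N (None keeps the last); returns when the fingers have stopped.
- env.hold(seconds).
- env.inverse_kinematics(position, orientation): joint angles nearest the present ones, or None.
- env.grab_frame(name): name is "scene" or "top" or "wrist"; returns the picture (480x640x3 uint8, red, green, blue); there is no depth.
- env.camera_info(name): a dict with "K" (3x3 intrinsics, pixels), "extrinsics" (4x4, takes a point from camera to world coordinates). Camera axes: x right, y down, z forward; pixel columns grow to the right and rows downward; lengths in m; the calibration is good to about 2 mm. A picture is of the moment at which its call begins: read the wrist's pose just before it. camera_info takes no time and is no camera call; for the wrist camera it gives the pose at the moment of the call.
A pose or a line that the arm cannot do raises env.MotionError and nothing moves.
- env.sign_off(): hands the job in; it is judged then, once.
Readings, each from a call of its own:
- env.current_t(): time.
- env.current_q(): joint angles.
- env.current_joint_vel(): joint speeds.
- env.current_effort(): joint torques, N m.
- env.current_tool_pos(): TCP position.
- env.current_ee_rot(): TCP orientation.
- env.current_ft_force(): force on the tool from outside, world axes, zero at the start.
- env.current_ft_torque(): the same for the moment, N m.
- env.current_finger_gap(): opening from 0.0 (shut) to 1.0 (fully open).
- env.current_gripper_force(): force on a finger pad.
Only numpy, scipy, OpenCV 4.12 (cv2) and the standard library are available. Lean on these libraries where they do the work, as an engineer would, in place of code of your own. Each camera call takes 0.05 s, during which the arm holds its last target. There are 200 camera calls.

## Task

Reset the drilling machine with a fingertip: press the free edge of the reset box's aluminium cover fully in and let go, so that it pops wide open, press the black button underneath fully down, then push the cover shut and press it fully in again so that it stays latched when you let go. Leave the other box with the dial alone, and do not lift or shift any of the tools and parts on the bench.

Things in the scene. Friction and masses are not known exactly. Their poses are not given: they have to be found in the camera images.
- resetbox: Grey box 96 (x) by 130 (y) mm, walls 58 mm high, with an aluminium hinged cover, screwed to the bench. Origin: centre of its underside, on the bench. x points from the cover's free edge to its hinge (away from the robot at yaw 0), y along the hinge, z up. Under the cover it is open: inside 69 by 116 mm (box x -31 to +38 mm), deck 44 mm above the bench.
- cover (a joint): Cover hinge angle (rad). 0: shut, level, latched; -0.11: pressed in to the stop (free edge 7 mm lower, about 3 N); 1.6: upright, wide open. Push-push latch: pressed in past -0.085 and let go, a latched cover is thrown open to 1.6 within 1 s; an open cover swung shut and pressed in past -0.085 stays near 0 when let go. Let go unlatched, it springs open (up to 2 N at the edge).
- cover_edge (a point): Point to press on the cover's outer (top) face, mid-width, 56 mm from the hinge, 10 mm from the free edge; swings with the cover. Cover: 66 mm from hinge to free edge (box -x), 110 mm wide, 5 mm thick, three thin ribs near the edge; shut, its top is 75 mm above the bench. To shut it when upright, push its outer face from the hinge side (box +x) over and down.
- cover_hinge (a point): Mid-point of the hinge axis, fixed to the box: box x = +36 mm, y = 0, 70 mm above the bench.
- button (a joint): Travel of the button (m): 0 up, 0.006 fully down. A spring raises it again: 1 N to start, 3.4 N fully down.
- button_top (a point): Centre of the top of the black round button, 28 mm diameter, under the cover, 63 mm above the bench when up, at box x = 0, y = +12 mm. It is pressed straight down; a 38 mm collar round it stands 52 mm above the bench.
- dialbox: The other box, to be left alone: grey, 96 by 130 mm, 60 mm high, with a round black dial knob on top to 85 mm. Origin: centre of its underside.
- dial (a joint): Angle of that box's dial (rad), to be left near 0.
- plate: Bystander: loose aluminium plate 75 by 50 by 6 mm lying between the boxes. Origin: centre of its underside.
- caliper: Bystander: loose steel caliper, 200 mm long (along its y), 8 mm high, lying on the robot's side of the boxes. Origin at mid-length of its beam, on the bench.
- file: Bystander: loose flat file with a wooden handle, 250 mm long along its x, 22 mm high. Origin on the bench beneath the handle's ferrule end.
- square: Bystander: loose try square, stock 100 mm along its x and 18 mm high, blade 130 mm. Origin: underside of the stock.
- block: Bystander: loose steel block 50 by 40 by 30 mm. Origin: centre of its underside.
- oil: Bystander: loose white bottle, 52 mm diameter, 130 mm high. Origin: centre of its underside.
- driver: Bystander: loose screwdriver, 180 mm long, lying along its x. Origin: its underside.
There are look-alikes about, which are no part of the job. What is shaped like the resetbox but brown or green is not meant.

How it is judged:
On the way, in this order (a step that is already met when the one before it is completed fails the run):
1. the cover is pressed in (value of joint cover below -0.06 rad), for 0.02 s.
2. the cover has popped wide open (value of joint cover above 1.2 rad), for 0.1 s.
3. the button is pressed down with the cover open (value of joint button above 0.0045 m and value of joint cover above 0.8 rad), for 0.05 s.
4. the cover is swung shut and pressed in again (value of joint cover below -0.06 rad), for 0.02 s.
At the end, for the whole second after the job is handed in: The cover is latched shut by itself (within 0.04 rad of 0) and the button is up (within 1 mm), after the cover was pressed in (0.06 rad) and popped open past 1.2 rad, the button was pushed down at least 4.5 mm with the cover open, and the cover was pressed in again (value of joint cover between -0.04 and 0.04 rad and velocity of joint cover below 0.1 rad/s and value of joint button below 0.001 m); the robot touches nothing.
It fails at once if the dial of the other box is turned by more than 0.2 rad (value of joint dial above 0.2 rad or value of joint dial below -0.2 rad).
It fails at once if the other box is pushed hard (over 10 N) (contact force between the arm and dialbox above 10 N).
It fails at once if a loose thing on the bench is lifted or moved by more than 20 mm (distance of any of plate, caliper, file, square, block, oil, driver from where it was at the start of the episode above 0.02 m).
It also fails if it takes over 48 s, if anything falls off the work surface, if the arm or the gripper's body presses on something with over 40 N, if the wrist force passes 120 N, or if a joint passes its speed limit or range.

## Working session

There is one attempt and no reset: what is moved stays moved. The work goes in short steps, each a Python script; the robot and the scene stay as the last script left them, time stands still between calls to the robot, and variables do not carry over. Pictures are saved under pics/ and viewed, at most 10 in all, crops included, and the job is handed in when it is done.

```bash
mkdir -p pics; ls; python3 - <<'E'
from rig import env
import cv2,numpy as np
for n in("scene","top"):
    cv2.imwrite(f"pics/{n}0.png",env.grab_frame(n)[...,::-1]); i=env.camera_info(n); print(n,np.round(i["K"],1).tolist(),np.round(i["extrinsics"],3).tolist())
print(env.current_t(),env.current_ee_rot(),env.hold_point_z)
E
```

```text
pics
scene [[503.2, 0.0, 326.5], [0.0, 503.2, 238.3], [0.0, 0.0, 1.0]] [[0.232, 0.62, -0.75, 1.262], [0.972, -0.163, 0.167, -0.173], [-0.019, -0.768, -0.641, 0.714], [0.0, 0.0, 0.0, 1.0]]
top [[497.2, 0.0, 320.0], [0.0, 497.2, 241.5], [0.0, 0.0, 1.0]] [[-0.009, -0.995, 0.096, 0.397], [-1.0, 0.008, -0.007, -0.003], [0.006, -0.096, -0.995, 1.352], [0.0, 0.0, 0.0, 1.0]]
0.1 [-0.55897349 -3.09107969  0.00353543] 0.0188
```

View pics/top0.png

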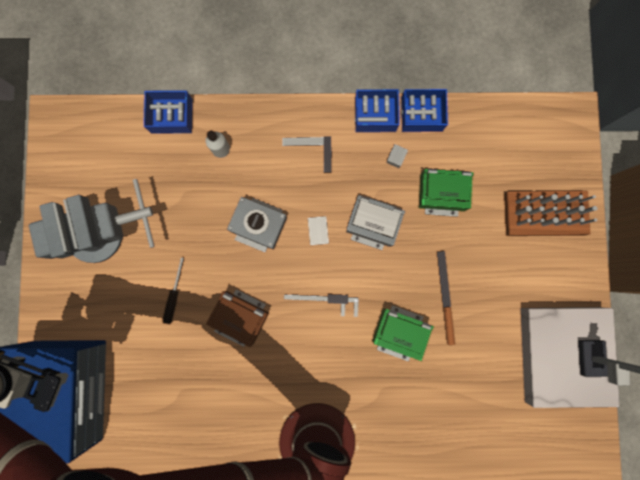

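View pics/scene0.png

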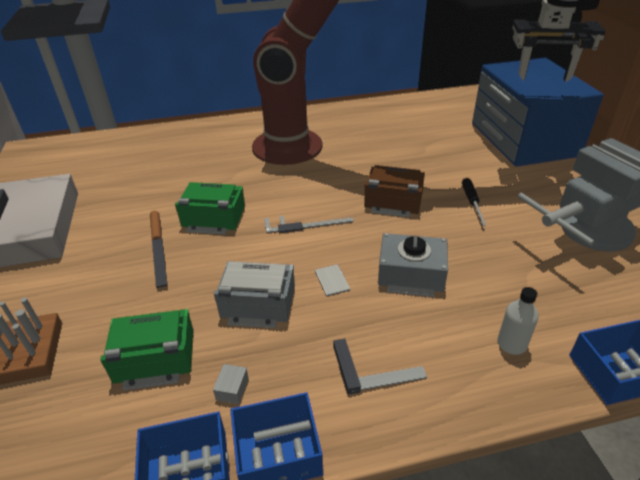

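The top view shows the grey reset box at about (376,220), the dial box at (257,222) and the plate at (318,231). In the scene view the reset box is at (256,292). I'll enlarge both to settle which side the hinge is on.

```bash
python3 - <<'E'
import cv2,numpy as np
a=cv2.imread("pics/top0.png")[185:260,330:420];b=cv2.imread("pics/scene0.png")[245:335,205:305]
r=lambda i:cv2.resize(i,(400,400*i.shape[0]//i.shape[1]),interpolation=cv2.INTER_CUBIC)
a,b=r(a),r(b);h=max(len(a),len(b))
p=lambda i:cv2.copyMakeBorder(i,0,h-len(i),0,0,0)
cv2.imwrite("pics/crop.png",np.hstack([p(a),p(b)]))
E
```

```text
(no output)
```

View pics/crop.png

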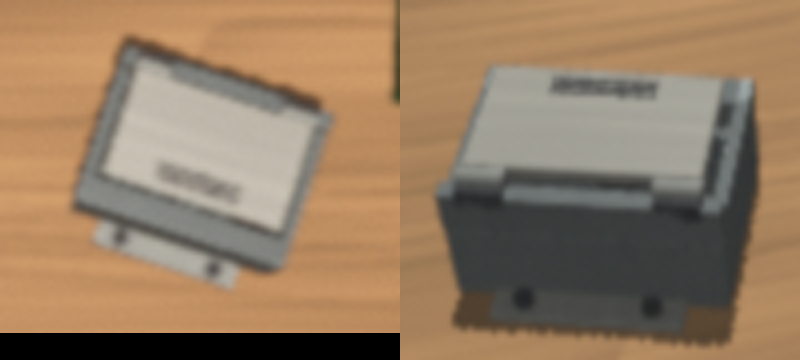

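Both crops show the hinge knuckles on the far (+x) side and the ribs and free edge facing the robot, with a yaw of about -16°. Next I'll measure the cover corners in both views.

```bash
cat > h.py <<'E'
import cv2,numpy as np
def ray(i,uv):
    E=i["extrinsics"];d=E[:3,:3]@np.linalg.solve(i["K"],[uv[0],uv[1],1.]);return E[:3,3],d/np.linalg.norm(d)
def plane(i,uv,z):
    o,d=ray(i,uv);return o+d*(z-o[2])/d[2]
def tri(r):
    A=sum(np.eye(3)-np.outer(d,d) for o,d in r);b=sum((np.eye(3)-np.outer(d,d))@o for o,d in r);return np.linalg.solve(A,b)
E
python3 - <<'E'
from rig import env
from h import *
R={}
for n,(x0,x1,y0,y1),th in(("top",(330,420,185,260),150),("scene",(205,305,245,335),150)):
    i=env.camera_info(n);im=cv2.imread(f"pics/{n}0.png");hsv=cv2.cvtColor(im,cv2.COLOR_BGR2HSV)
    m=((hsv[...,1]<60)).astype(np.uint8);w=np.zeros_like(m);w[y0:y1,x0:x1]=1
    v=hsv[...,2][(m*w)>0];t,_=cv2.threshold(v,0,255,cv2.THRESH_OTSU)
    m=m*w*(hsv[...,2]>t).astype(np.uint8)
    m=cv2.morphologyEx(m,cv2.MORPH_CLOSE,np.ones((5,5)));m=cv2.morphologyEx(m,cv2.MORPH_OPEN,np.ones((7,7)))
    c=max(cv2.findContours(m,0,2)[0],key=cv2.contourArea).reshape(-1,2)
    P=np.array([plane(i,p,.075)[:2] for p in c.astype(float)])*1000
    (cx,cy),s,a=cv2.minAreaRect(P.astype(np.float32)); b=cv2.boxPoints(((cx,cy),s,a))
    print(n,t,cx,cy,s,a,b.round().tolist())
    M=cv2.moments(c);R[n]=ray(i,(M["m10"]/M["m00"],M["m01"]/M["m00"]))
print(tri(list(R.values())))
E
```

```text
top 156.0 581.4442138671875 -159.98533630371094 (108.27684020996094, 68.38151550292969) 72.0608901977539 [[532.0, -201.0], [597.0, -222.0], [631.0, -119.0], [566.0, -98.0]]
scene 109.0 587.1862182617188 -157.27801513671875 (125.11076354980469, 73.83727264404297) 71.00161743164062 [[532.0, -204.0], [602.0, -228.0], [642.0, -110.0], [573.0, -86.0]]
[ 0.58130793 -0.15807082  0.0702787 ]
```

Both views agree: cover centre (0.581, -0.159), height 70–75 mm, size 68 x 108 mm and yaw -18°. That matches the given sizes. Next I'll approach and take a wrist picture from above.

```bash
cat >> h.py <<'E'
from rig import env
from scipy.spatial.transform import Rotation as Ro
YAW=np.deg2rad(-18.); ex=np.array([np.cos(YAW),np.sin(YAW),0]); ey=np.array([-ex[1],ex[0],0])
O=np.array([.5815,-.1595,0])-.003*ex
def B(x,y,z): return O+ex*x*1e-3+ey*y*1e-3+np.array([0,0,z*1e-3])
def ori(flip=0): return (Ro.from_euler("z",YAW+flip*np.pi)*Ro.from_euler("x",np.pi)).as_rotvec()
E
python3 - <<'E'
from h import *
p=env.current_tool_pos();p[2]=.28
try: env.move_straight(p,.25)
except env.MotionError as e: print(e)
env.set_gripper(0)
best=None
for f in(0,1):
    q=env.inverse_kinematics(B(-20,0,170),ori(f)); print(f,None if q is None else np.round(q,2))
    if q is not None and (best is None or np.abs(q-env.current_q()).max()<best[0]): best=(np.abs(q-env.current_q()).max(),f)
f=best[1];print(f,env.current_t());open("flip","w").write(str(f))
env.reach(B(-60,0,190),ori(f))
i=env.camera_info("wrist");im=env.grab_frame("wrist");cv2.imwrite("pics/w1.png",im[...,::-1]);np.savez("w1.npz",**i)
print(env.current_t(),env.current_tool_pos(),B(-60,0,190),env.current_ft_force())
K,E=i["K"],i["extrinsics"]
for n,p in(("edge",B(-30,0,75)),("c1",B(-30,55,75)),("c2",B(-30,-55,75)),("h1",B(36,55,75)),("h2",B(36,-55,75))):
    c=np.linalg.inv(E)@np.r_[p,1];print(n,(K@c[:3]/c[2])[:2].round())
E
```

```text
0 [-0.35  0.74  1.05  1.68 -0.69  1.14 -1.  ]
1 [-0.03  0.56  0.42  1.68 -0.26  0.97  1.74]
0 2.0417
4.9417 [ 0.52196572 -0.13912567  0.18982442] [ 0.52158344 -0.14003193  0.19      ] [-0.86702083  0.72514861 -0.62601443]
edge [327. 182.]
c1 [252. 182.]
c2 [403. 183.]
h1 [248.  87.]
h2 [408.  87.]
```

View pics/w1.png

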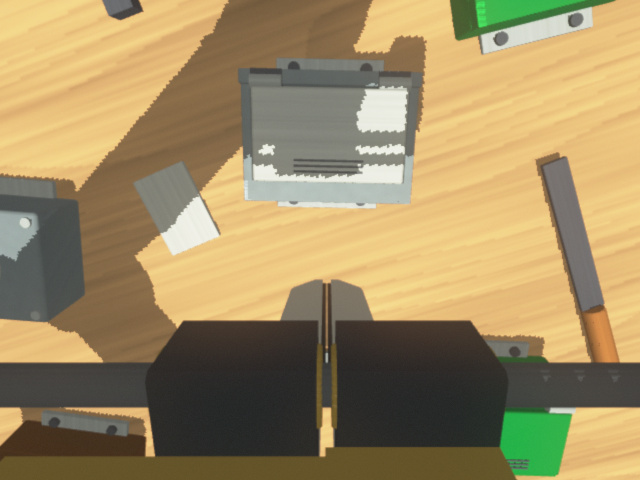

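The wrist view matches the prediction: free edge on row 183, columns 252 to 408, with the ribs towards the robot. Now I'll press and release.

```bash
cat >> h.py <<'E'
def press(x,y,z0,zmin,fmax,step=1.):
    """step down until the push has grown to fmax N"""
    env.move_straight(B(x,y,z0),.1); env.hold(.1); f0=env.current_ft_force()[2]; z=z0; log=[]
    while z>zmin:
        z-=step; env.move_straight(B(x,y,z),.03); f=env.current_ft_force()[2]-f0
        log.append((z,round(env.current_tool_pos()[2]*1e3,1),round(f,1)))
        if abs(f)>fmax: break
    return log
def grab(n):
    im=env.grab_frame("scene"); cv2.imwrite(f"pics/{n}.png",cv2.resize(im[200:360,150:390],None,fx=3,fy=3)[...,::-1])
E
python3 - <<'E'
from h import *
env.move_straight(B(-20,0,110),.2)
print(press(-20,0,80,63,8)); env.hold(.1)
env.move_straight(B(-30,0,90),.2); env.move_straight(B(-75,0,150),.25); env.hold(.6)
print(env.current_t()); grab("s1")
E
```

```text
[(79.0, np.float64(79.2), np.float64(0.1)), (78.0, np.float64(78.0), np.float64(0.0)), (77.0, np.float64(76.9), np.float64(0.2)), (76.0, np.float64(75.9), np.float64(0.9)), (75.0, np.float64(74.9), np.float64(0.9)), (74.0, np.float64(73.9), np.float64(0.8)), (73.0, np.float64(72.9), np.float64(0.8)), (72.0, np.float64(71.9), np.float64(0.5)), (71.0, np.float64(70.9), np.float64(0.2)), (70.0, np.float64(69.9), np.float64(0.8)), (69.0, np.float64(68.9), np.float64(0.6)), (68.0, np.float64(67.9), np.float64(0.5)), (67.0, np.float64(66.9), np.float64(0.2)), (66.0, np.float64(65.9), np.float64(0.3)), (65.0, np.float64(64.9), np.float64(0.7)), (64.0, np.float64(63.9), np.float64(0.1)), (63.0, np.float64(62.9), np.float64(1.1))]
11.7833
```

View pics/s1.png

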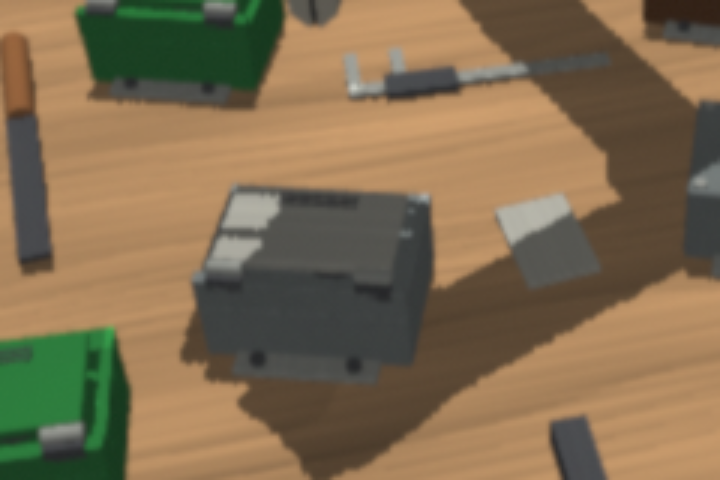

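The cover is still shut and almost no force was felt. I'll look with the finger in place before pressing again.

```bash
python3 - <<'E'
from h import *
f0=env.current_ft_force()
env.move_straight(B(-20,0,90),.2); print(env.current_ft_force().round(1),f0.round(1))
def pr(p):
    i=env.camera_info("wrist");c=np.linalg.inv(i["extrinsics"])@np.r_[p,1];return (i["K"]@c[:3]/c[2])[:2].round()
print("tcp px",pr(env.current_tool_pos()),env.current_tool_pos()-B(-20,0,90))
w=env.grab_frame("wrist"); i=env.camera_info("scene")
c=np.linalg.inv(i["extrinsics"])@np.r_[env.current_tool_pos(),1];print("scene tcp",(i["K"]@c[:3]/c[2])[:2].round())
s=env.grab_frame("scene")[200:360,180:340]
env.move_straight(B(-20,0,66),.1);env.hold(.1);print(env.current_ft_force().round(1),env.current_tool_pos())
w2=env.grab_frame("wrist");s2=env.grab_frame("scene")[200:360,180:340]
r=lambda a:cv2.resize(a,(390,290))
cv2.imwrite("pics/c2.png",np.vstack([np.hstack([r(w[:300,120:520]),r(s)]),np.hstack([r(w2[:300,120:520]),r(s2)])])[...,::-1]);print(env.current_t())
E
```

```text
[-0.5  0.4  0.3] [-0.4  0.7  1.1]
tcp px [326. 279.] [-0.00063656 -0.00054671  0.00023158]
scene tcp [255. 260.]
[-0.5 -0.4  0.8] [ 0.55962544 -0.15256586  0.06607909]
13.0833
```

View pics/c2.png

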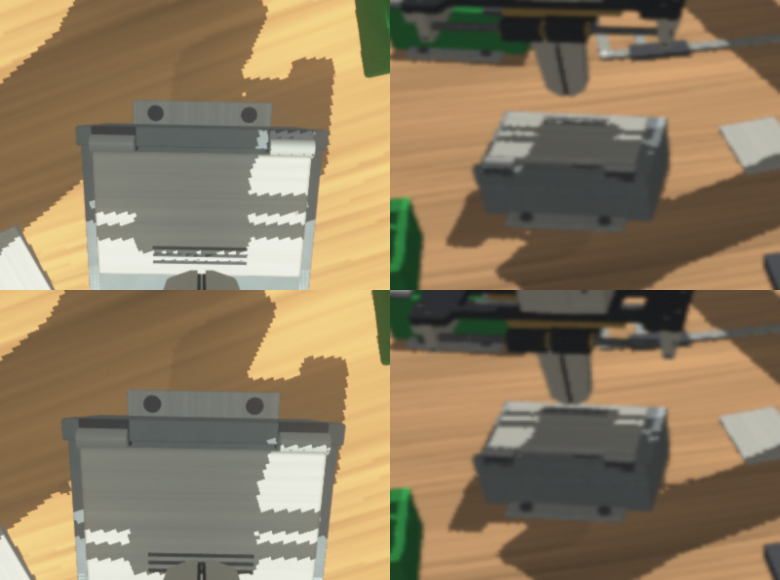

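In the scene view the visible fingertip is about 9 px (around 20 mm) above where the reported TCP should be. At z=66 it hovers over the ribs without touching. I'll keep going down under a force stop.

```bash
python3 - <<'E'
from h import *
print("gap",env.current_finger_gap())
l=press(-20,0,65,38,7,1.5);print([(float(a),float(b),float(c)) for a,b,c in l])
w=env.grab_frame("wrist");s=env.grab_frame("scene")[200:360,180:340]
cv2.imwrite("pics/c3.png",np.hstack([cv2.resize(w,(400,300)),cv2.resize(s,(400,300))])[...,::-1]);print(env.current_t())
E
```

```text
gap 0.004003614439584471
[(63.5, 63.4, 0.6), (62.0, 61.9, 0.3), (60.5, 60.4, 0.6), (59.0, 58.9, -0.4), (57.5, 57.4, -0.4), (56.0, 55.9, -0.1), (54.5, 54.4, -0.6), (53.0, 52.9, 1.3), (51.5, 51.4, -0.3), (50.0, 50.2, 3.2), (48.5, 48.5, 1.3), (47.0, 46.9, 2.4), (45.5, 45.6, 3.0), (44.0, 45.4, 10.0)]
17.0333
```

Contact came at about z=51 and a hard stop at 45. That is the cover's 6 mm of travel, so the real tip is about 24 mm above the reported TCP. Now I'll release.

```bash
python3 - <<'E'
from h import *
env.move_straight(B(-30,0,68),.2); env.move_straight(B(-75,0,120),.25); env.hold(.6)
print(env.current_t()); s=env.grab_frame("scene")[200:360,180:340];w=env.grab_frame("wrist")
cv2.imwrite("pics/c4.png",np.hstack([cv2.resize(w,(400,300)),cv2.resize(s,(400,300))])[...,::-1])
E
```

```text
18.3417
```

View pics/c4.png

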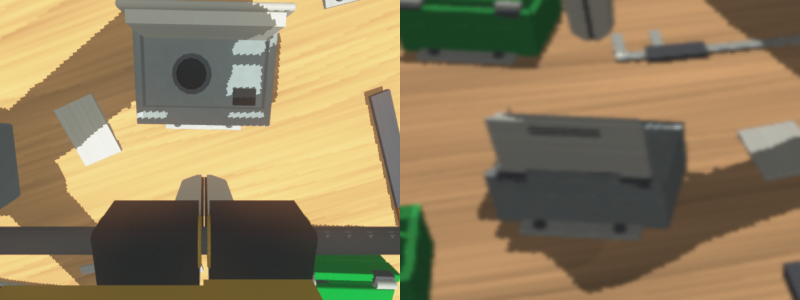

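The cover is open (upright in the scene view) and the button shows at wrist pixel (307,117). I'll press it with the tool tilted back so the gripper body clears the cover, checking the button's position first.

```bash
cat >> h.py <<'E'
DZ=.0235
def tilt(a): return (Ro.from_euler("z",YAW)*Ro.from_euler("y",-a,degrees=True)*Ro.from_euler("x",np.pi)).as_rotvec()
def T(x,y,z,a=0):
    """TCP for the real fingertip at box (x,y,z) mm"""
    return B(x,y,z)+DZ*Ro.from_rotvec(tilt(a)).apply([0,0,1])
E
python3 - <<'E'
from h import *
i=env.camera_info("wrist");p=plane(i,(307,117),.063)-O;print("button box",p@ex*1e3,p@ey*1e3)
a=15
env.reach(T(-25,12,115,a),tilt(a)); env.move_straight(T(-5,12,74,a),.2)
env.hold(.1);f0=env.current_ft_force()
z=70;log=[]
while z>50:
    env.move_straight(T(-5,12,z,a),.04);f=env.current_ft_force()-f0;log.append((z,round(float(f[2]),1)))
    if np.linalg.norm(f)>8:break
    z-=1.5
print(log,env.current_ft_force()-f0);env.hold(.1)
s=env.grab_frame("scene")[200:360,180:340];w=env.grab_frame("wrist")
cv2.imwrite("pics/c5.png",np.hstack([cv2.resize(w,(400,300)),cv2.resize(s,(400,300))])[...,::-1]);print(env.current_t())
E
```

```text
button box 0.8649901647451719 10.551759756099557
[(70, -0.3), (68.5, 0.3), (67.0, -0.3), (65.5, -0.3), (64.0, 1.7), (62.5, 1.5), (61.0, 2.0), (59.5, 3.2), (58.0, 4.7), (56.5, 12.9)] [-2.37240141  2.05366375 12.88946018]
22.025
```

View pics/c5.png

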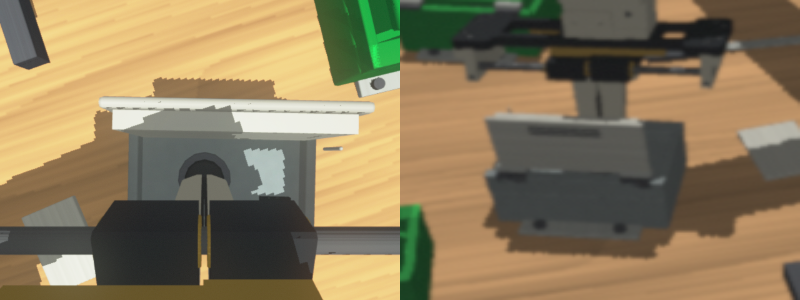

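The button bottomed out (contact at 64 mm, stop at about 57 mm) with the cover still upright. Next I'll go round behind the cover and swing it shut.

```bash
python3 - <<'E'
from h import *
a=15
env.move_straight(T(-15,12,90,a),.2)
env.move_straight(T(-35,6,165,a),.25)
env.reach(T(20,0,172),tilt(0))
env.move_straight(T(75,0,165),.25)
env.move_straight(T(75,0,125),.2); env.hold(.1); f0=env.current_ft_force()
r=57;log=[]
for th in np.linspace(1.6,.0,9):
    c=np.array([36-r*np.cos(th)+5*np.sin(th),70+r*np.sin(th)+5*np.cos(th)])
    env.move_straight(T(c[0]+7.5,0,c[1]),.1);f=env.current_ft_force()-f0;log.append((round(th,2),f.round(1).tolist()))
    if np.linalg.norm(f)>15: print("stop");break
print(*log,sep="\n");print(env.current_t())
s=env.grab_frame("scene")[200:360,180:340];w=env.grab_frame("wrist")
cv2.imwrite("pics/c6.png",np.hstack([cv2.resize(w,(400,300)),cv2.resize(s,(400,300))])[...,::-1])
E
```

```text
(np.float64(1.6), [1.2, -0.4, 0.8])
(np.float64(1.4), [1.4, -0.2, 0.6])
(np.float64(1.2), [0.4, -0.2, 0.5])
(np.float64(1.0), [1.1, -0.7, 0.9])
(np.float64(0.8), [1.1, -0.2, 1.2])
(np.float64(0.6), [1.4, 0.0, 1.6])
(np.float64(0.4), [-0.2, 0.5, 0.8])
(np.float64(0.2), [1.0, 0.7, 1.6])
(np.float64(0.0), [0.7, 0.4, 2.8])
26.65
```

View pics/c6.png

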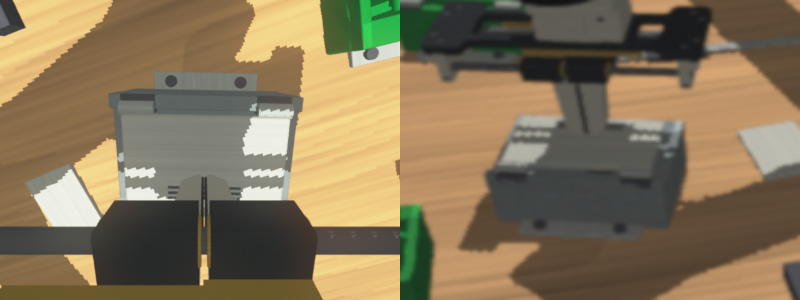

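The cover is swung shut under the finger, which sits on the ribs. Now I'll press it in and release.

```bash
python3 - <<'E'
from h import *
x=-13.5;f0=env.current_ft_force()[2];z=75;log=[]
while z>62:
    z-=1; x=max(x-1,-17); env.move_straight(T(x,0,z),.03);f=env.current_ft_force()[2]-f0;log.append((z,round(float(f),1)))
    if f>8:break
print(log);env.hold(.15)
env.move_straight(T(x,0,84),.1);env.move_straight(T(x-20,0,170),.25);env.hold(.5)
print(env.current_t(),env.current_ft_force())
s=env.grab_frame("scene")[200:360,180:340];w=env.grab_frame("wrist")
cv2.imwrite("pics/c7.png",np.hstack([cv2.resize(w,(400,300)),cv2.resize(s,(400,300))])[...,::-1])
E
```

```text
[(74, -0.1), (73, 0.4), (72, 0.5), (71, 0.8), (70, 1.1), (69, 2.6), (68, 7.7), (67, 13.0)]
30.2167 [ 0.35118991 -0.77756723  0.30112183]
```

View pics/c7.png

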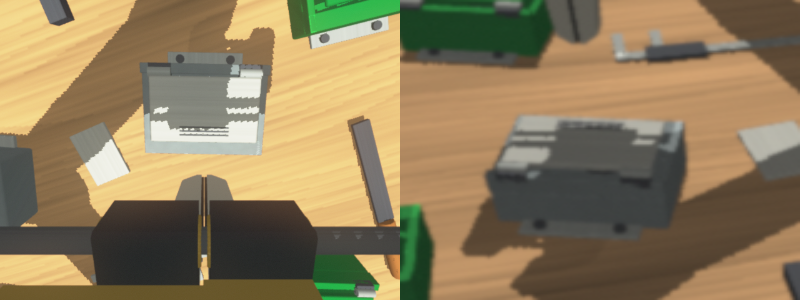

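The cover is shut and latched after release, the arm is clear, and the plate and file are where they were. I'll hand the job in.

```bash
python3 -c "
from rig import env
print(env.sign_off())"
```

```text
the job is handed in; nothing more can be done
None
```

I handed the job in at about 30 s of the 48 s: the cover popped open, the button was pressed to its stop, and the cover was pushed shut and stayed latched in the last picture; the sign-off returned no verdict.

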